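# Fit a new twist-lock cartridge in the countertop water filter

## Robot

A 6-joint arm with a two-finger parallel gripper is mounted at the origin on a cart in front of the work surface, level with it; the furniture and walls round the work are solid. World frame = base frame: x ahead of the robot, y to its left, z up, the work surface at z = 0. Lengths are in m, angles in rad, forces in N, time in s.
With the tool pointing down it reaches from about 0.275 to 0.75 m from the base axis. Payload 10.2 kg.
Tool frame: the origin (TCP) lies midway between the tips of the shut fingers; the grasp point (between the pads) lies 19 mm behind it (env.hold_point_z is the distance from the TCP to the grasp point, in m); z points along the fingers, y is the line along which they close (so a half turn about z gives the same grasp; the last joint's range is limited). The gripper opens to 85 mm and grips with 20 to 120 N. Pads are 22 mm wide; open, the fingers measure 114 mm over their backs; the gripper's body (76 mm by 85 mm) begins 54 mm behind the grasp point. The pads swing forward as they close: fully open they stand 13 mm farther back than shut.
Start: joints at [0.96, 0.313, 1.498, -0, 1.331, -0.223], TCP at [0.199, 0.486, 0.205] pointing down, gripper open.
Joint ranges: [-2.94, 2.94], [-0.97, 2.17], [0.19, 2.56], [-1.23, 4.37], [0.02, 3.11], [-2.88, 2.88]. Speed limits (rad/s): [2.39, 2.39, 3.01, 3.14, 3.14, 3.14].

## Interface

Orientations are given as a unit quaternion [x, y, z, w].
In Python, from bench import env, kinematics, monitor, eyes, job gives the robot as it stands. The module is installed in compiled form; this text tells all that it offers. Calls block until the motion is done:
- env.reach(position, orientation): joint-space move of the TCP to a pose.
- env.movel(position, velocity=0.15, frame=None, guard=None): straight line of the TCP; frame=None keeps the orientation; velocity is the mean speed in m/s. With guard (N) it stops when the force on the tool has changed by that much, and returns True; else False.
- env.set_joints(angles): joint-space move.
- env.release() and env.close_gripper(effort=None): open the fingers fully, or close them until they stop; effort is the grip in N (None keeps the last).
- env.hold(seconds).
- kinematics.ik(position, orientation): joint angles nearest the present ones, or None.
- monitor.sense(): the state.
- eyes.grab_frame(name): name is "side" or "top" or "wrist"; returns a dict with "frame" (384x512x3 uint8, red, green, blue), "mtx" (3x3 intrinsics, pixels), "view" (4x4, takes a point from world to camera coordinates). Camera axes: x right, y down, z forward; pixel columns grow to the right and rows downward; lengths in m; the calibration is good to about 2 mm. The wrist camera is an equidistant fisheye: a pixel r from the principal point sees the ray r / f radians off the axis. A picture is of the moment at which its call begins. There is no depth.
A pose or a line that the arm cannot do raises env.MotionError and nothing moves.
- job.hand_in(): hands the job in; it is judged then, once.
The state is a dict: "clock": time; "joints": joint angles; "qvel": joint speeds; "joint_efforts": joint torques, N m; "position": TCP position; "ee_rot": TCP orientation; "contact_force": force on the tool from outside, world axes, zero at the start; "ft_torque": the same for the moment, N m; "finger_gap": opening from 0.0 (shut) to 1.0 (fully open); "gripper_force": force on a finger pad.
Only numpy, scipy, OpenCV 4.12 (cv2) and the standard library are available. Lean on these libraries where they do the work, as an engineer would, in place of code of your own. Each camera call takes 0.05 s, during which the arm holds its last target. There are 200 camera calls.

## Task

Take the black dust cap off the water-filter unit and set it down, right way up and flat, in the steel tray on the hob. Then put the new cartridge (the blue and white one) upright into the unit's well, press lightly and turn it until its cross-shaped foot drops into the valve slots and its flange sits down on the unit, and only then turn it clockwise (seen from above) as far as it goes, so that its grip bar ends square with the unit's sides, and let go. Leave the spent grey and terracotta cartridge and everything else standing where it is.

Things in the scene. Friction and masses are not known exactly. Their poses are not given: they have to be found in the camera images.
- filter_unit: Fixed water-filter unit: white block 120 x 120 x 70 mm (foot plate 128 x 128) with a round well in its top, 57 mm wide, 45 mm deep. Behind (local +x) a grey box, 95 mm tall, 112 mm wide, 55 to 113 mm behind the well's axis. Origin on the well's axis at worktop level, z up, x from the front (thin blue stripe) to the back; x and y are square to its sides.
- well_mouth (a point): Centre of the well's mouth, on the unit's top face, 70 mm above the worktop.
- dust_cap: Black dust cap, 60 g, sitting loose on the well: round lid 68 mm wide with a 52 mm wide, 6 mm high lip below. Origin at the centre of the lip's underside, z up. Lid top 12 mm above the origin; on it an upright grip bar 46 mm long (local x), 13 mm thick (local y), reaching to 45 mm above the origin. It lifts straight off and stands flat on its lip.
- new_cartridge: New cartridge, about 0.18 kg, upright on the worktop: white; flange, band and grip bar blue. Origin at the centre of its underside, z up. From below: cross foot of two fins (50 x 7 mm, 12 high, along local x and y), neck 53 mm wide to 32 mm, flange 66 mm wide to 37 mm, drum 55 mm wide to 59 mm, then the grip bar to 94 mm. Fully home its origin is 38 mm above the unit's.
- spent_cartridge: The spent cartridge, same shape and sizes as the new one but grey with terracotta flange, band and bar. It may stand in any of the places where the new one may. Leave it.
- tray: Fixed shallow steel tray on the cold black glass hob (glass 5 mm above the worktop): 130 x 130 mm outside, 14 mm high, walls and floor 4 mm thick. Origin at the centre of its underside, z up; inner floor 4 mm above the origin.
- honey_jar: Honey jar with grey lid, 66 x 72 x 102 mm, upright among the cartridges, a bystander. Origin at the centre of its underside.
- spice_jar: Spice jar with dark cap, 41 mm wide, 105 mm tall, a bystander. Origin at the centre of its underside.
- pepper_mill: Wooden pepper mill, 58 mm wide, 170 mm tall, on the hob between unit and tray, a bystander. Origin at the centre of its underside.
- espresso_cup: Espresso cup, 65 x 90 x 56 mm, under the unit's spout, a bystander. Origin at its underside.
- garlic: Garlic bulb, 56 mm, the one standing alone in front of the coffee machine, a bystander. Origin at its underside.
- valve_top (a point): Top of the valve in the well, on its axis, 22 mm below the mouth: four greased, slippery brass blocks (36 mm square overall) leaving a cross of two slots 11 mm wide, over 10 mm deep. Pressed, it gives on a spring up to 5 mm (4 N at first, 8 N at the end). It turns stiffly (0.15 N m) about the well's axis, clockwise from above up to a stop.
- valve_stop (a point): A point on the valve's axis, for its angle: at the start, unknown, the slots stand 0.57 to 1.12 rad anticlockwise (from above) of square with the unit's sides; the cross repeats each quarter turn. The foot has about 0.1 rad play in the slots. Turned clockwise to the stop the cartridge stands square with the unit, within about 0.05 rad.
- spout_tip (a point): Tip of the unit's steel spout, 98 mm above the worktop, 84 mm behind and 92 mm to the local -y side of the well's axis; the tube (12 mm) rises from the grey box to 124 mm and runs along local y.
- new_cartridge_grip (a point): Point in the new cartridge's grip bar, 80 mm above its origin. The bar is 48 mm long (local x), 13 mm thick (local y), from 58 to 94 mm above the origin. Standing on the brass, foot not in the slots, the cartridge is 10 mm above fully home (5 mm if pressed right down).
Not all that is in view belongs to the job. What is shaped like the dust_cap but green or red is not meant.

How it is judged:
By the outcome, as a careful person would: the job done as asked, in the order asked, and still so for the second after the job is handed in, with the robot touching nothing.
It also fails if it takes over 72 s, if anything falls off the work surface, if the arm or the gripper's body presses on something with over 40 N, if the wrist force passes 120 N, or if a joint passes its speed limit or range.

## Working session

There is one attempt and no reset: what is moved stays moved. The work goes in short steps, each a Python script; the robot and the scene stay as the last script left them, time stands still between calls to the robot, and variables do not carry over. Pictures are saved under pics/ and viewed, at most 10 in all, crops included, and the job is handed in when it is done.

```bash
mkdir -p pics
cat > h.py <<'E'
from bench import env, kinematics, monitor, eyes, job
import numpy as np, cv2
from scipy.spatial.transform import Rotation as R
def grab(n):
    d=eyes.grab_frame(n); np.savez(f'pics/{n}.npz',**d); return d
def ray(d,u,v,fish=False):
    K=d['mtx'];V=d['view'];x=(u-K[0,2])/K[0,0];y=(v-K[1,2])/K[1,1]
    if fish:
        t=np.hypot(x,y); c=np.array([x/t*np.sin(t),y/t*np.sin(t),np.cos(t)]) if t>1e-9 else np.array([0,0,1.])
    else: c=np.array([x,y,1.])
    return -V[:3,:3].T@V[:3,3], V[:3,:3].T@(c/np.linalg.norm(c))
def onz(d,u,v,z,fish=False):
    o,r=ray(d,u,v,fish); return o+r*(z-o[2])/r[2]
def tri(a,b):
    (o1,r1),(o2,r2)=a,b
    A=np.c_[r1,-r2]; s=np.linalg.lstsq(A,o2-o1,rcond=None)[0]
    p,q=o1+s[0]*r1,o2+s[1]*r2; return (p+q)/2,np.linalg.norm(p-q)
def proj(d,p,fish=False):
    V=d['view'];K=d['mtx'];c=V[:3,:3]@np.asarray(p)+V[:3,3]
    if fish:
        n=np.hypot(c[0],c[1]);t=np.arctan2(n,c[2]);x,y=c[0]/n*t,c[1]/n*t
    else: x,y=c[0]/c[2],c[1]/c[2]
    return np.array([K[0,0]*x+K[0,2],K[1,1]*y+K[1,2]])
def down(yaw):  # tool down, tool y axis (closing) at angle yaw in world
    y=np.array([np.cos(yaw),np.sin(yaw),0]);z=np.array([0,0,-1.]);x=np.cross(y,z)
    return R.from_matrix(np.c_[x,y,z]).as_quat()
E
python3 - <<'E'
from h import *
ims=[]
for n in("side","top","wrist"):
    d=grab(n); cv2.imwrite(f'pics/{n}0.png',cv2.resize(d['frame'][:,:,::-1],(800,600),interpolation=cv2.INTER_CUBIC))
    V=d['view'];print(n,d['mtx'].round(1).tolist(),(-V[:3,:3].T@V[:3,3]).round(3),V[2,:3].round(2))
print(monitor.sense())
E
```

```text
side [[358.4, 0.0, 255.4], [0.0, 358.4, 186.9], [0.0, 0.0, 1.0]] [0.615 0.785 0.77 ] [-0.13 -0.77 -0.62]
top [[424.3, 0.0, 252.9], [0.0, 424.3, 187.4], [0.0, 0.0, 1.0]] [ 0.261 -0.016  1.262] [ 0.16  0.   -0.99]
wrist [[297.3, 0.0, 259.0], [0.0, 297.3, 191.1], [0.0, 0.0, 1.0]] [0.129 0.515 0.374] [ 0.27 -0.11 -0.96]
{'clock': 0.15, 'joints': array([ 9.59584082e-01,  3.13344759e-01,  1.49822828e+00, -1.18150276e-05,
        1.33104077e+00, -2.23409783e-01]), 'qvel': array([-2.10717445e-03, -1.71443298e-03, -2.85515047e-03, -9.32499119e-05,
       -1.25733654e-03,  2.81060745e-04]), 'joint_efforts': array([ 1.67007500e-03, -4.12366211e+01, -2.59798694e+01, -1.63266009e-04,
        3.20945888e-03, -2.52161193e-06]), 'position': array([0.19842213, 0.48582379, 0.20456755]), 'ee_rot': array([ 1.92687069e-01,  9.81260125e-01, -4.69088426e-04, -2.01694450e-04]), 'contact_force': array([ 0.33642666, -1.04989272,  0.20181037]), 'ft_torque': array([-0.01723374, -0.01729065, -0.03121471]), 'gripper_force': 0.0, 'finger_gap': 1.0018387825992494}
```

View pics/top0.png

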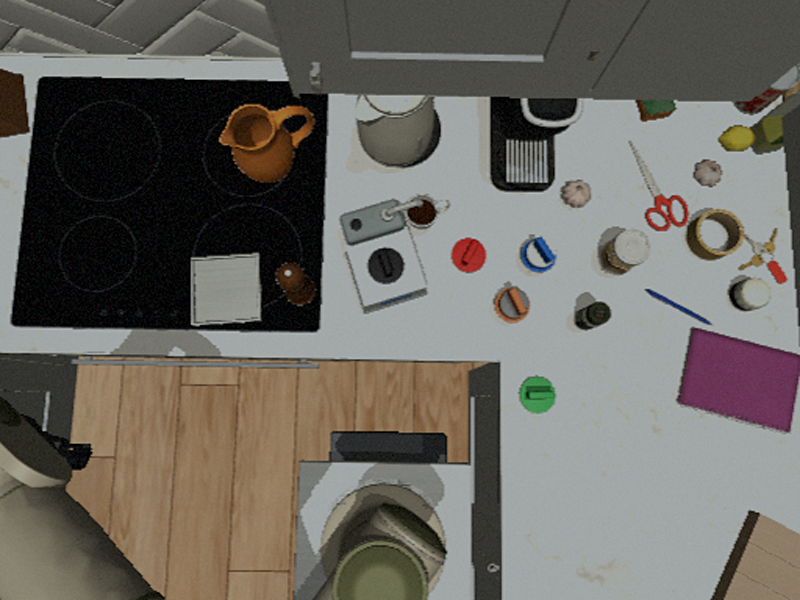

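View pics/side0.png

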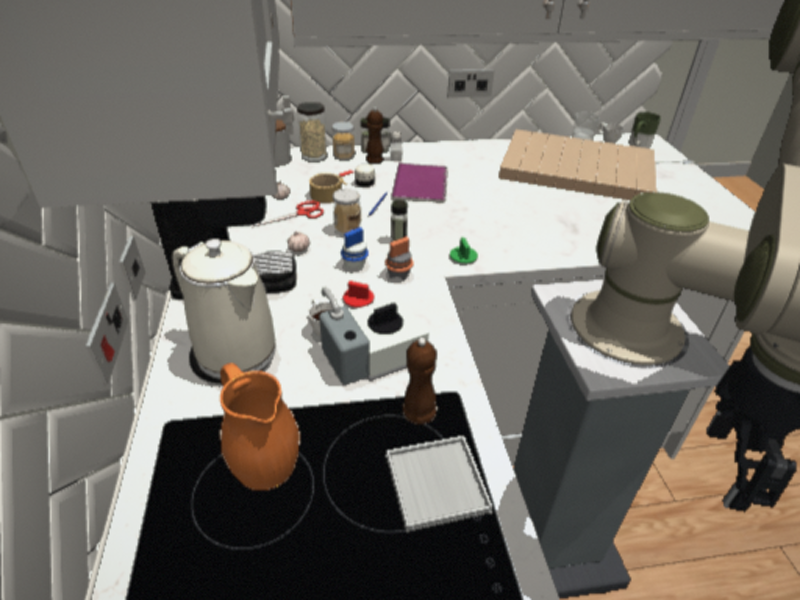

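The top view shows the black cap on the unit at (386,266), the red look-alike at (468,255) and the green one at (537,394). The blue/white cartridge is at (540,253), the grey/terracotta one at (514,303), and the tray at (227,289) with the pepper mill beside it at (293,285). In the side view the black cap is at (385,319), the blue cartridge at (353,247) and the terracotta one at (399,257). The black cap is the only one sitting on the unit, and the blue/white cartridge is the new one. I'll confirm both in an enlarged crop.

Run:
```python
from h import *
T=dict(np.load('pics/top.npz'));S=dict(np.load('pics/side.npz'))
a=T['frame'][120:220,205:365,::-1];b=S['frame'][135:245,190:290,::-1]
A=cv2.resize(a,(800,500),interpolation=cv2.INTER_CUBIC)[:, :]
A=cv2.resize(a,(480,300),interpolation=cv2.INTER_CUBIC);B=cv2.resize(b,(300,330),interpolation=cv2.INTER_CUBIC)
c=np.zeros((330,790,3),np.uint8);c[:300,:480]=A;c[:,485:785]=B;cv2.imwrite('pics/crop1.png',c)
def blobs(d,mask,mn=25):
    n,l,st,ce=cv2.connectedComponentsWithStats(mask.astype(np.uint8))
    return [(ce[i].round(1).tolist(),int(st[i,4]),st[i,:4].tolist()) for i in range(1,n) if st[i,4]>mn]
for nm,d in(('T',T),('S',S)):
    h=cv2.cvtColor(d['frame'],cv2.COLOR_RGB2HSV);H,s,v=[h[:,:,i].astype(int) for i in range(3)]
    print(nm,'blue',blobs(d,(H>100)&(H<120)&(s>130)))
    print(nm,'terra',blobs(d,(H>3)&(H<14)&(s>110)&(v>90),40)[:8])
    print(nm,'black',[x for x in blobs(d,(v<50),40) if 200<x[0][0]<300 and 150<x[0][1]<240])
```

```text
T blue [([347.4, 159.5], 105, [341, 152, 14, 16]), ([340.1, 167.0], 83, [334, 155, 20, 19]), ([433.2, 195.5], 89, [414, 185, 40, 22])]
T terra [([168.2, 85.2], 77, [162, 80, 17, 13]), ([145.7, 87.6], 46, [142, 82, 9, 13]), ([166.7, 102.4], 254, [149, 88, 34, 25]), ([327.2, 195.2], 158, [317, 185, 21, 21])]
T black [([246.4, 169.3], 383, [236, 159, 22, 22])]
S blue [([226.1, 151.2], 94, [221, 146, 11, 12]), ([226.9, 164.3], 33, [219, 161, 16, 6])]
S terra [([255.2, 157.4], 106, [250, 151, 11, 14]), ([256.1, 170.3], 72, [247, 166, 17, 8]), ([164.3, 274.1], 2952, [141, 232, 50, 81]), ([428.8, 327.5], 95, [414, 323, 30, 9]), ([492.5, 336.7], 41, [486, 334, 14, 7]), ([417.6, 350.1], 90, [400, 344, 34, 10])]
S black [([246.3, 204.6], 268, [236, 195, 21, 18])]
```

View pics/crop1.png

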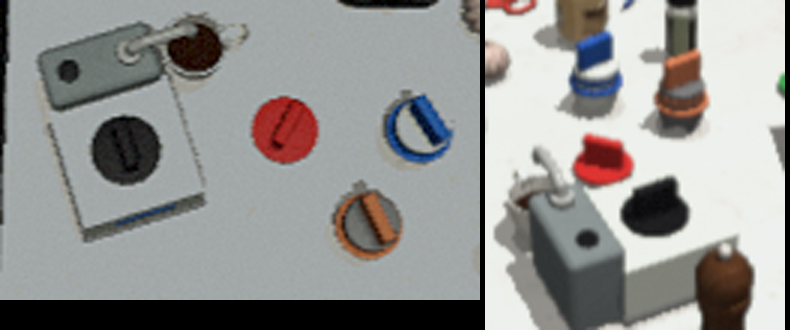

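The crop confirms both: the black cap is on the unit's well at crop (125,150) and the blue/white cartridge is at (415,125). Next I'll get rough positions and a close wrist view over the cap.

Run:
```python
from h import *
T=dict(np.load('pics/top.npz'));S=dict(np.load('pics/side.npz'))
k=lambda d,u,v:ray(d,u,v)
print('cap',tri(k(T,246.4,169.3),k(S,246.3,204.6)))
print('blue bar',tri(k(T,347.4,159.5),k(S,226.1,151.2)))
print('terra bar',tri(k(T,329,192),k(S,255.2,157.4)))
c=np.array([[191,256],[259,253],[262,322],[193,327]])/1.5625
P=np.array([onz(T,*q,.019) for q in c]);print('tray',P.round(3),P.mean(0))
print('mill top',tri(k(T,291/1.5625,270/1.5625),k(S,422/1.5625,342/1.5625)))
cs=np.array([[345,250],[410,232],[426,290],[362,310]])/1.5625
print('unit corners',np.array([onz(T,*q,.07) for q in cs]).round(3))
cap=tri(k(T,246.4,169.3),k(S,246.3,204.6))[0]
for yaw in np.arange(-3.0,3.1,.3):
    q=kinematics.ik([cap[0],cap[1],.25],down(yaw))
    print(round(yaw,1),None if q is None else np.round(q,2))
```

```text
cap (array([0.50747234, 0.00458623, 0.07542267]), np.float64(0.0004793154789084586))
blue bar (array([ 0.54121618, -0.28357855,  0.07812336]), np.float64(0.0005629860567656111))
terra bar (array([ 0.44568254, -0.22959335,  0.0802709 ]), np.float64(0.0002967192343109782))
tray [[0.528 0.377 0.019]
 [0.537 0.248 0.019]
 [0.404 0.235 0.019]
 [0.392 0.364 0.019]] [0.46522812 0.3061048  0.019     ]
mill top (array([0.47341051, 0.162384  , 0.16418102]), np.float64(0.006002408956506889))
unit corners [[ 0.534  0.079  0.07 ]
 [ 0.571 -0.04   0.07 ]
 [ 0.462 -0.071  0.07 ]
 [ 0.423  0.045  0.07 ]]
-3.0 [-0.22  0.24  1.47 -0.    1.43  2.78]
-2.7 [-0.22  0.24  1.47 -0.    1.43  2.48]
-2.4 [-0.22  0.24  1.47 -0.    1.43  2.18]
-2.1 [-0.22  0.24  1.47 -0.    1.43  1.88]
-1.8 [-0.22  0.24  1.47 -0.    1.43  1.58]
-1.5 [-0.22  0.24  1.47 -0.    1.43  1.28]
-1.2 [-0.22  0.24  1.47 -0.    1.43  0.98]
-0.9 [-0.22  0.24  1.47 -0.    1.43  0.68]
-0.6 [-0.22  0.24  1.47 -0.    1.43  0.38]
-0.3 [-0.22  0.24  1.47 -0.    1.43  0.08]
-0.0 [-0.22  0.24  1.47 -0.    1.43 -0.22]
0.3 [-0.22  0.24  1.47 -0.    1.43 -0.52]
0.6 [-0.22  0.24  1.47 -0.    1.43 -0.82]
0.9 [-0.22  0.24  1.47 -0.    1.43 -1.12]
1.2 [-0.22  0.24  1.47 -0.    1.43 -1.42]
1.5 [-0.22  0.24  1.47 -0.    1.43 -1.72]
1.8 [-0.22  0.24  1.47 -0.    1.43 -2.02]
2.1 [-0.22  0.24  1.47 -0.    1.43 -2.32]
2.4 [-0.22  0.24  1.47 -0.    1.43 -2.62]
2.7 None
3.0 None
```

Run:
```python
from h import *
env.reach([.215,.44,.27],down(-.9))
env.reach([.49,0.0,.27],down(-1.2))
d=grab('wrist');np.savez('pics/w1.npz',**d)
cv2.imwrite('pics/w1.png',cv2.resize(d['frame'][:,:,::-1],(800,600),interpolation=cv2.INTER_CUBIC))
s=monitor.sense();print(s['clock'],s['position'])
for p in([.5,.003,.07],[.5,.003,.109],[.54,-.283,.094]):print(proj(d,p,True)*1.5625)
```

```text
3.825 [0.489969   0.00079291 0.27007514]
[407.40302256 240.55759864]
[407.6835653  249.99995191]
[708.5442004  324.41272724]
```

View pics/w1.png

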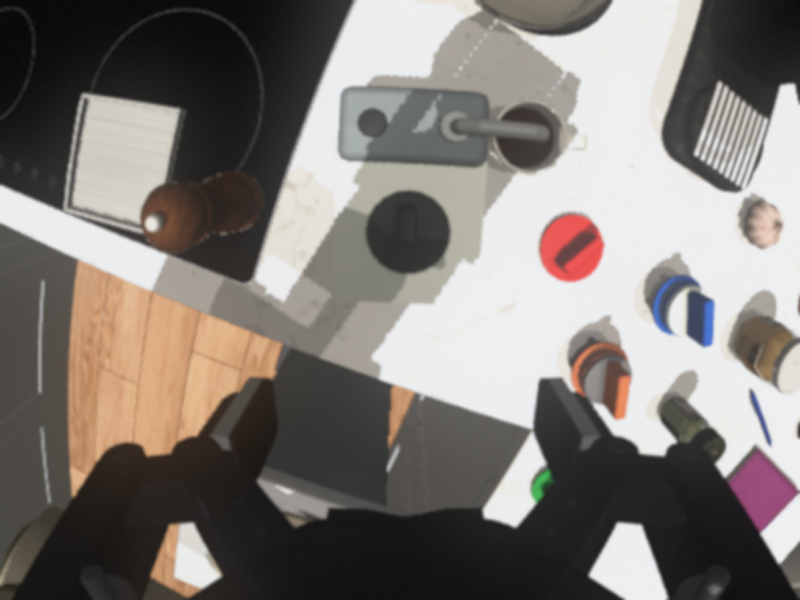

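The wrist view, taken from above the unit, shows the cap lid at (408,232), its bar near vertical at (407,225), the grey box at (415,125), the blue cartridge at (685,305), the tray at (125,160) and the mill at (175,215). I'll measure these by mask and ray.

```bash
cat >> h.py <<'E'
def contour(mask,at):
    n,l,st,ce=cv2.connectedComponentsWithStats(mask.astype(np.uint8))
    lab=[i for i in range(1,n) if st[i,4]>30]
    i=min(lab,key=lambda i:np.hypot(*(ce[i]-at)))
    c=max(cv2.findContours((l==i).astype(np.uint8),cv2.RETR_EXTERNAL,cv2.CHAIN_APPROX_NONE)[0],key=len)[:,0,:]
    return c.astype(float),st[i,4]
def cast(d,c,z): return np.array([onz(d,u,v,z,True)[:2] for u,v in c])
def circ(P):
    A=np.c_[2*P,np.ones(len(P))];s=np.linalg.lstsq(A,(P**2).sum(1),rcond=None)[0]
    return s[:2],np.sqrt(s[2]+s[:2]@s[:2])
def rect(P):
    (c,(w,h),a)=cv2.minAreaRect((P*1000).astype(np.float32))
    b=cv2.boxPoints((c,(w,h),a));e=max((b[1]-b[0],b[2]-b[1]),key=np.linalg.norm)
    return np.array(c)/1000,sorted((w,h)),np.arctan2(e[1],e[0])
E
python3 - <<'E'
from h import *
d=dict(np.load('pics/w1.npz'));f=d['frame'];h=cv2.cvtColor(f,cv2.COLOR_RGB2HSV);H,s,v=[h[:,:,i].astype(int) for i in range(3)]
c,a=contour(v<60,(261,148));P=cast(d,c,.074);print('lid',circ(P),rect(P),c.min(0),c.max(0))
x0,y0=230,118
cr=f[y0:182,x0:292].astype(float).mean(2);cr=np.clip(cr*5,0,255).astype(np.uint8)
c,a=contour((H>80)&(H<115)&(s>20)&(v<190)&(v>60),(265,80));print('box',[rect(cast(d,c,z)) for z in(.093,)],a,c.min(0),c.max(0))
m=((H>100)&(H<120)&(s>130));c,a=contour(m,(448,203));P=cast(d,c,.094);print('bluebar',rect(P),a,c.min(0),c.max(0))
out=np.hstack([cv2.resize(cr,(380,380),interpolation=cv2.INTER_CUBIC)]);out=cv2.cvtColor(out,cv2.COLOR_GRAY2BGR)
cc=f[165:240,400:475,::-1];out=np.hstack([out,cv2.resize(cc,(380,380),interpolation=cv2.INTER_CUBIC)])
cv2.imwrite('pics/crop2.png',out)
E
```

```text
lid (array([0.50516926, 0.00759352]), np.float64(0.029198207541526387)) (array([0.50494391, 0.00794971]), [57.66446304321289, 61.37681198120117], np.float32(0.6900569)) [236. 124.] [284. 173.]
box [(array([ 0.54578754, -0.2285396 ]), [38.87409591674805, 52.24200439453125], np.float32(-0.13050365))] 386 [417. 176.] [447. 212.]
bluebar (array([ 0.54044586, -0.28051868]), [9.617243766784668, 43.802005767822266], np.float32(0.61754245)) 150 [450. 193.] [455. 220.]
```

View pics/crop2.png

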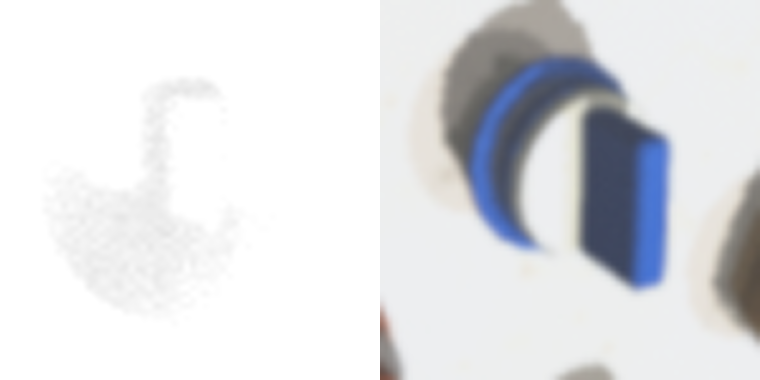

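Run:
```python
from h import *
d=dict(np.load('pics/w1.npz'));f=d['frame'];h=cv2.cvtColor(f,cv2.COLOR_RGB2HSV);H,s,v=[h[:,:,i].astype(int) for i in range(3)]
for t in(60,70,80,95):
    c,a=contour(v<t,(261,148));P=cast(d,c,.075);print('lid',t,circ(P),a)
print('cam',(-d['view'][:3,:3].T@d['view'][:3,3]).round(3))
print(f[80,265],f[75,225],f[95,300])
m=(H>80)&(H<115)&(s>25)&(v<200)&(v>60);m[:, :210]=0;m[:,320:]=0;m[115:]=0
c,a=contour(m,(265,80));print('box',rect(cast(d,c,.093)),a,c.min(0),c.max(0))
cr=f[110:186,223:299].astype(float).mean(2);lo,hi=np.percentile(cr[20:60,20:60],[2,98]);print(lo,hi)
cr=(np.clip((cr-lo)/(hi-lo),0,1)*255).astype(np.uint8)
cv2.imwrite('pics/crop3.png',cv2.resize(cr,(456,456),interpolation=cv2.INTER_CUBIC))
```

```text
lid 60 (array([0.505321  , 0.00765154]), np.float64(0.029118267957266963)) 1780
lid 70 (array([0.50693193, 0.0061293 ]), np.float64(0.03144771866447261)) 2063
lid 80 (array([0.50693569, 0.00610175]), np.float64(0.03188614385677481)) 2119
lid 95 (array([0.50671551, 0.00613442]), np.float64(0.0324307691583483)) 2191
cam [0.561 0.029 0.439]
[105 109 107] [165 172 170] [102 106 104]Traceback (most recent call last):
  File "<stdin>", line 8, in <module>
  File "h.py", line 30, in contour
    i=min(lab,key=lambda i:np.hypot(*(ce[i]-at)))
ValueError: min() iterable argument is empty
```

Run:
```python
from h import *
d=dict(np.load('pics/w1.npz'));f=d['frame']
Q=np.array([[345,160],[485,165],[348,87],[482,95]])/1.5625
P=cast(d,Q,.095);print(P.round(4)); 
for i in(0,2): e=P[i]-P[i+1];print('unit x yaw',np.arctan2(e[1],e[0])-np.pi/2)
cr=cv2.GaussianBlur(f[110:186,223:299].astype(np.float32).mean(2),(3,3),0);lo,hi=np.percentile(cr[20:60,20:60],[2,98]);print(lo,hi)
cr=(np.clip((cr-lo)/(hi-lo),0,1)*255).astype(np.uint8)
cv2.imwrite('pics/crop3.png',cv2.resize(cr,(456,456),interpolation=cv2.INTER_CUBIC))
```

```text
[[ 0.5442  0.0696]
 [ 0.5786 -0.0276]
 [ 0.5961  0.0871]
 [ 0.6265 -0.006 ]]
unit x yaw 0.3399823918388065
unit x yaw 0.3161028601656868
47.47916793823242 81.29374740600586
```

View pics/crop3.png

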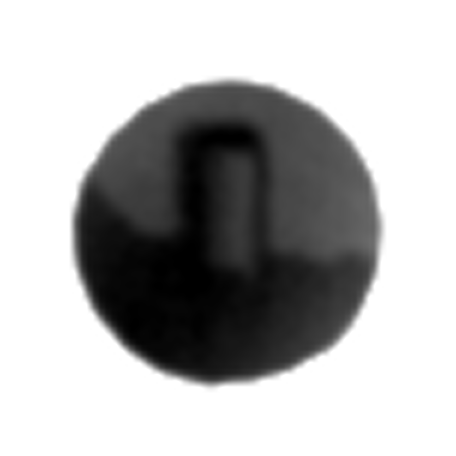

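The stretched crop shows the cap's bar near vertical: top-face edges at crop columns 205 and 258, back end at row 145, and the front end lost in shadow. I'll compute its direction and grasp.

Run:
```python
from h import *
d=dict(np.load('pics/w1.npz'))
g=lambda u,v,z:onz(d,223+u/6,110+v/6,z,True)[:2]
for uL,uR in((205,205),(256,258),(230.5,231.5)):
    a,b=g(uL,150,.109),g(uR,250,.109);e=a-b;print(a.round(4),b.round(4),'yaw',np.arctan2(e[1],e[0]))
print('width',np.linalg.norm(g(205,200,.109)-g(257,200,.109)))
c=np.array([.507,.0062])
y=[np.arctan2(*(g(231,150,.109)-g(231.5,250,.109))[::-1])][0]
bend=g(231,145,.109); print('bar centre',bend-.023*np.array([np.cos(y),np.sin(y)]), 'lid c',c)
# lid edge extremes
for z in(.070,.076): print(z,[np.linalg.norm(g(73,232,z)-g(381,232,z)),np.linalg.norm(g(228,80,z)-g(228,384,z)),(g(73,232,z)+g(381,232,z))/2])
```

```text
[0.525  0.0173] [0.5074 0.0104] yaw 0.37062972604349415
[0.5284 0.0085] [0.511  0.0012] yaw 0.39596211401731046
[0.5267 0.0129] [0.5092 0.0058] yaw 0.3832941450493105
width 0.009682275799723554
bar centre [0.50623988 0.00461737] lid c [0.507  0.0062]
0.07 [np.float64(0.06450195800180247), np.float64(0.06470463338506104), array([0.50646733, 0.00538615])]
0.076 [np.float64(0.06345386551577709), np.float64(0.06365324762619741), array([0.50734683, 0.00576634])]
```

Run:
```python
from h import *
q=down(-1.19)
env.reach([.5065,.0055,.15],q)
print('guard',env.movel([.5065,.0055,.081],.12,guard=8)); 
env.close_gripper(35); s=monitor.sense(); print(s['position'],s['finger_gap'],s['gripper_force'],s['clock'])
env.movel([.5065,.0055,.16],.12)
s=monitor.sense();print('lift',s['contact_force'],s['finger_gap'])
env.movel([.5065,.0055,.26],.25)
w=grab('wrist');np.savez('pics/w2.npz',**w)
env.reach([.465,.309,.25],down(-.6))
w=grab('wrist');np.savez('pics/w3.npz',**w);T=grab('top')
s=monitor.sense();print(s['clock'],s['position'])
o=np.hstack([cv2.resize(np.load('pics/w2.npz')['frame'],(400,300)),cv2.resize(w['frame'],(400,300))])
o=np.vstack([o,np.hstack([cv2.resize(T['frame'][100:250,80:280],(400,300)),cv2.resize(w['frame'][100:250,150:350],(400,300))])])
cv2.imwrite('pics/c4.png',o[:,:,::-1])
```

```text
guard False
[0.50658194 0.00545243 0.08108015] 0.12138393168505264 34.11843717098236 5.7833
lift [ 0.07308231  0.22077541 -1.81087471] 0.1221329662635194
8.4667 [0.46563504 0.3078666  0.24998054]
```

View pics/c4.png

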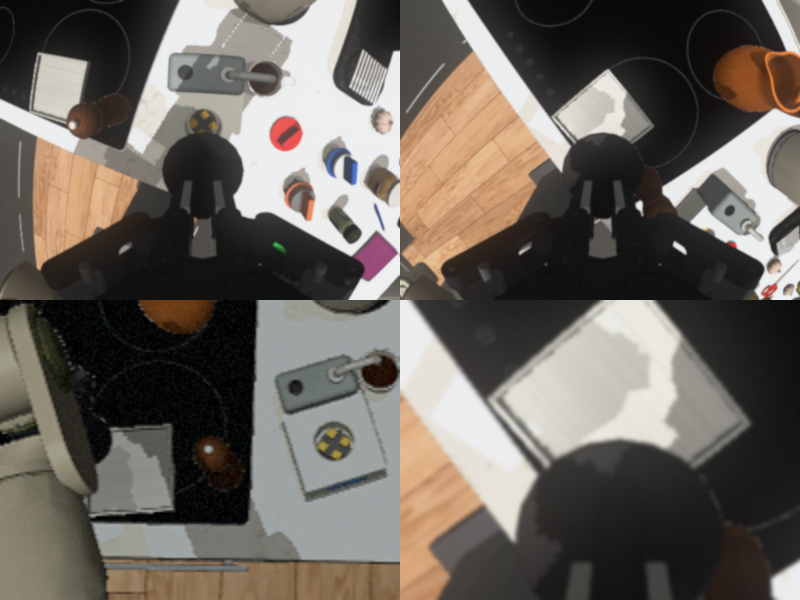

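The cap is held. The top right and bottom right panels show the tray's left and right corners at about (490,398) and (748,424), and the open well with its brass blocks is at (333,440). Now I'll place the cap and then look at the well.

Run:
```python
from h import *
w=dict(np.load('pics/w3.npz'))
L,Rr=onz(w,195,149,.019,True),onz(w,324,162,.019,True);B=onz(w,270,90,.019,True)
c=(L+Rr)/2;print('tray corners',L.round(3),Rr.round(3),B.round(3),'centre',c, np.linalg.norm(L-Rr))
c=c*.5+np.array([.4652,.306,0])*.5;print(c)
q=down(-.6);p=c[:2]+[0,.003]
env.movel([*p,.06],.2)
print(env.movel([*p,.023],.05,guard=4));s=monitor.sense();print(s['position'],s['contact_force'],s['clock'])
env.release();env.movel([*p,.10],.2);
env.movel([*p,.22],.3)
w=grab('wrist');np.savez('pics/w4.npz',**w)
env.reach([.50,.003,.25],down(-.55))
w2=grab('wrist');np.savez('pics/w5.npz',**w2)
print(monitor.sense()['clock'],(-w2['view'][:3,:3].T@w2['view'][:3,3]).round(3),proj(w2,[.503,.004,.07],True))
o=np.hstack([cv2.resize(w['frame'],(400,300)),cv2.resize(w2['frame'],(400,300))])
u,v=proj(w2,[.503,.004,.07],True).astype(int)
z=w2['frame'][max(v-50,0):v+50,u-133:u+133];z=cv2.resize(z,(800,300),interpolation=cv2.INTER_CUBIC)
cv2.imwrite('pics/c5.png',np.vstack([o,z])[:,:,::-1]);print(u,v)
```

```text
tray corners [0.399 0.369 0.019] [0.536 0.252 0.019] [0.529 0.376 0.019] centre [0.46797947 0.31058393 0.019     ] 0.17970518441713462
[0.46658974 0.30829197 0.0095    ]
True
[0.46632366 0.31095886 0.02583283] [-0.15326064 -0.22116186  4.38397568] 10.2167
13.2917 [0.54  0.069 0.419] [261.55607801 164.15770043]
261 164
```

View pics/c5.png

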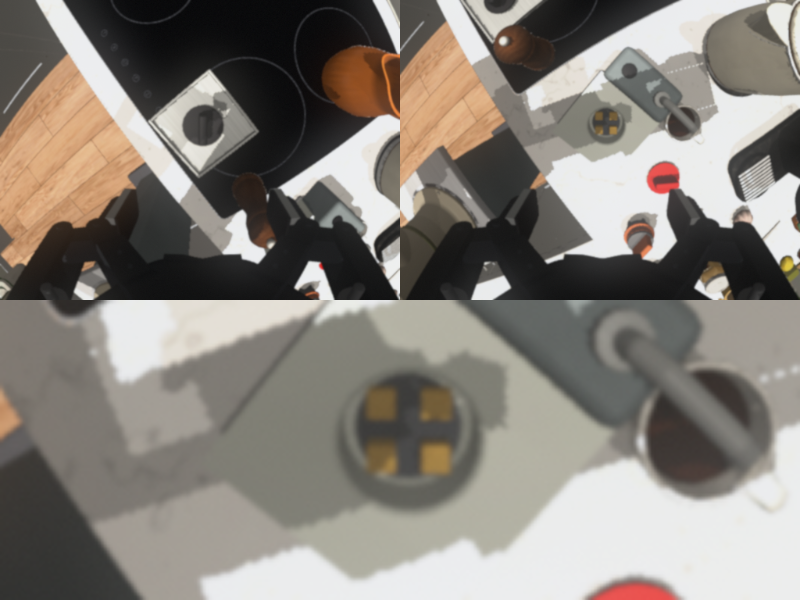

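The cap sits flat in the tray (left panel (203,125)). The well's four brass blocks are clear at bottom-panel (380,405), (437,403), (381,457) and (436,458). I'll compute the well axis and slot angle from them, then look at the cartridge from nearer.

Run:
```python
from h import *
w=dict(np.load('pics/w5.npz'));f=w['frame'];h=cv2.cvtColor(f,cv2.COLOR_RGB2HSV);H,s,v=[h[:,:,i].astype(int) for i in range(3)]
m=((H>12)&(H<32)&(s>110));m[:140]=0;m[180:]=0;m[:,:225]=0;m[:,295:]=0
n,l,st,ce=cv2.connectedComponentsWithStats(m.astype(np.uint8));I=[i for i in range(1,n) if st[i,4]>15];print(ce[I].round(1).tolist(),st[I,4])
# fallback centroids from the crop
g=np.array([[380,405],[437,403],[381,457],[436,458]],float);g=np.c_[261-133+g[:,0]/800*266,164-50+(g[:,1]-300)/3]
for nm,q in(('mask',ce[I]),('hand',g)):
    P=cast(w,q,.048);c=P.mean(0);a=[np.arctan2(*(p-c)[::-1]) for p in P];print(nm,P.round(4).tolist(),c,'slots mod pi/2',np.mod(np.array(a)+np.pi/4,np.pi/2))
# rim: outer dark circle of the mouth
r=np.array([[337,437],[484,437],[408,362],[408,511]],float)
r=np.c_[261-133+r[:,0]/800*266,114+(r[:,1]-300)/3]
for z in(.07,.073):
    P=cast(w,r,z);print('rim',z,(P[0]+P[1])/2,(P[2]+P[3])/2,np.linalg.norm(P[0]-P[1]),np.linalg.norm(P[2]-P[3]))
# view cartridge from straight above
env.reach([.485,-.285,.25],down(-1.1))
w=grab('wrist');np.savez('pics/w6.npz',**w);C=-w['view'][:3,:3].T@w['view'][:3,3];print(C.round(3))
f=w['frame'];h=cv2.cvtColor(f,cv2.COLOR_RGB2HSV);H,s,v=[h[:,:,i].astype(int) for i in range(3)]
m=((H>100)&(H<120)&(s>120));c,a=contour(m,proj(w,[.54,-.282,.094],True));print(a,rect(cast(w,c,.094)),rect(c)[:2])
u,v=proj(w,[.54,-.282,.06],True).astype(int);print(u,v,monitor.sense()['clock'])
cv2.imwrite('pics/c6.png',cv2.resize(f[max(v-50,0):v+50,max(u-65,0):u+65,::-1],(780,600),interpolation=cv2.INTER_CUBIC))
```

```text
[[254.4, 148.1], [272.5, 148.3], [272.3, 166.1], [254.7, 166.0]] [73 78 86 69]
mask [[0.5038, 0.0223], [0.5231, 0.0102], [0.511, -0.0094], [0.492, 0.0024]] [0.50749485 0.00639257] slots mod pi/2 [1.01138334 1.02531599 1.00527188 1.03844833]
hand [[0.5031, 0.0214], [0.5239, 0.0097], [0.4917, 0.0021], [0.5114, -0.0105]] [0.50755222 0.00565818] slots mod pi/2 [1.06011845 1.02532087 1.00835312 1.02071797]
rim 0.07 [0.50892686 0.00691709] [0.50785835 0.0071193 ] 0.058486513944842944 0.06069186974402514
rim 0.073 [0.50919267 0.00744874] [0.50813335 0.00764921] 0.05798348528752578 0.0601698733436892
[ 0.553 -0.249  0.419]
304 (array([ 0.54134259, -0.28243228]), [9.105603218078613, 42.62223434448242], np.float32(0.57891804)) (array([281.80196875, 125.0198125 ]), [8358.3125, 38607.4453125])
278 123 14.45
```

View pics/c6.png

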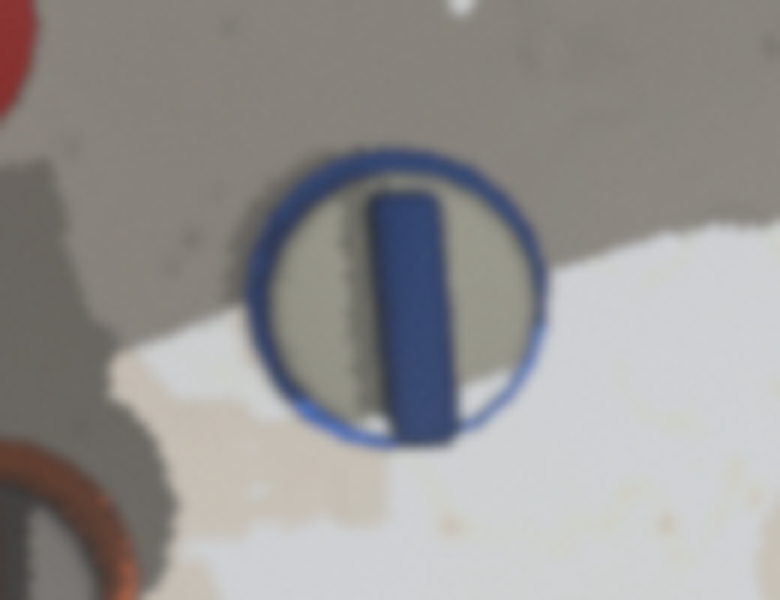

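The crop shows the blue bar from (405,195) to (425,440), with flange centre at about (398,298) and no neighbour within finger reach. The slots stand at 1.02 rad, which is 0.69 anticlockwise of square. Next: grasp, lift, and lower with a guard.

Run:
```python
from h import *
w=dict(np.load('pics/w6.npz'))
th=np.linspace(0,2*np.pi,13)[:-1];fl=np.c_[213+(398+149*np.cos(th))/6,73+(298+149*np.sin(th))/6]
print('flange',circ(cast(w,fl,.037)))
b=np.array([.5413,-.2824]);q=down(.579-np.pi/2)
env.reach([*b,.14],q)
print(env.movel([*b,.063],.1,guard=8));env.close_gripper(60);s=monitor.sense();print(s['position'],s['finger_gap'],s['clock'])
env.movel([*b,.12],.12);env.movel([*b,.22],.25);s=monitor.sense();print('lift',s['contact_force'],s['finger_gap'])
env.reach([.5077,.0064,.20],down(1.14-np.pi/2))
w=grab('wrist');np.savez('pics/w7.npz',**w);S=grab('side')
env.movel([.5077,.0064,.15],.15)
hit=env.movel([.5077,.0064,.104],.04,guard=3);s=monitor.sense();print(hit,s['position'],s['contact_force'],s['clock'])
w=grab('wrist');np.savez('pics/w8.npz',**w);S=grab('side')
```

```text
flange (array([ 0.54057632, -0.28429593]), np.float64(0.03208435206368681))
False
[ 0.54146738 -0.28257845  0.0632497 ] 0.12282863331778204 16.5917
lift [-0.37256939  0.3919228  -2.08867168] 0.12221823398363488
False [0.50756711 0.00640621 0.10390585] [-1.24571323 -0.69651239 -3.23939303] 20.775
```

Run:
```python
from h import *
hit=env.movel([.5077,.0064,.0985],.02,guard=7);s=monitor.sense();print(hit,s['position'],s['contact_force'],s['ft_torque'],s['finger_gap'],s['clock'])
w=grab('wrist');S=grab('side')
a=cv2.resize(w['frame'][90:240,140:340],(400,300));b=cv2.resize(S['frame'][130:270,170:310],(300,300))
cv2.imwrite('pics/c8.png',np.hstack([a,b])[:,:,::-1])
```

```text
True [0.50791674 0.00632609 0.10105576] [-1.18772155  0.50362032  5.6907987 ] [ 0.03995982  0.17857927 -0.06746638] 0.12366896496934392 21.1333
```

View pics/c8.png

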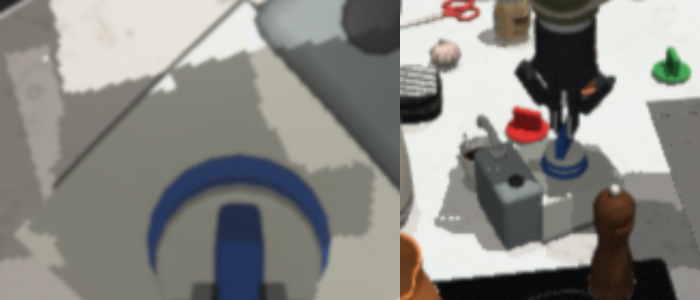

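The left panel shows the blue flange down on the unit's top, and contact came at TCP z = 0.101, which is the fully-home height. So the foot is in the slots. Now I'll turn clockwise in small steps and watch the torque.

Run:
```python
from h import *
yaw=1.14;t0=None
while yaw>.22:
    yaw-=.07 if yaw>.5 else .035
    env.reach([.5078,.0064,.1008],down(yaw-np.pi/2))
    s=monitor.sense();y=R.from_quat(s['ee_rot']).as_matrix()[:,1];act=np.arctan2(y[1],y[0])+np.pi/2
    print(round(yaw,3),round(act,3),s['position'].round(4),s['contact_force'].round(1),s['ft_torque'].round(3),round(s['clock'],1))
    if abs(s['ft_torque'][2])>.45: break
```

```text
1.07 1.072 [0.5081 0.0062 0.101 ] [ 0.1 -0.7  3.2] [-0.112  0.031 -0.038] 21.5
1.0 1.003 [0.5081 0.0063 0.1011] [ 0.2 -1.8  4.2] [-0.058 -0.043 -0.085] 21.7
0.93 0.933 [0.5081 0.0063 0.101 ] [ 0.3 -0.7  3.7] [-0.004 -0.003 -0.034] 22.0
0.86 0.864 [0.508  0.0062 0.1011] [-0.3 -1.   4.8] [-0.093  0.056  0.075] 22.2
0.79 0.794 [0.5081 0.0062 0.1011] [ 0.5 -0.9  5.7] [-0.235 -0.018  0.095] 22.5
0.72 0.724 [0.5081 0.0061 0.1011] [ 0.6 -1.2  4. ] [-0.194 -0.075  0.077] 22.7
0.65 0.654 [0.5082 0.0061 0.1011] [ 1.5 -2.   5.3] [-0.265 -0.072  0.148] 23.0
0.58 0.584 [0.5082 0.0061 0.1011] [ 0.4 -1.7  5.8] [-0.312 -0.103  0.135] 23.2
0.51 0.514 [0.5082 0.006  0.1011] [ 0.1 -1.4  5. ] [-0.316 -0.211  0.219] 23.5
0.44 0.444 [0.5082 0.006  0.1011] [ 0.5 -2.4  5.5] [-0.377 -0.094  0.195] 23.7
0.405 0.41 [0.5082 0.0059 0.1011] [ 1.3 -2.7  6.1] [-0.438 -0.073  0.238] 24.0
0.37 0.375 [0.5082 0.0059 0.1011] [ 0.8 -2.9  5.6] [-0.434 -0.125  0.271] 24.2
0.335 0.34 [0.5082 0.0059 0.1011] [ 1.5 -3.1  5.6] [-0.387 -0.11   0.204] 24.5
0.3 0.305 [0.5082 0.0059 0.1011] [ 1.2 -3.4  5.5] [-0.441 -0.115  0.219] 24.7
0.265 0.27 [0.5082 0.0059 0.1012] [ 0.5 -3.6  5.9] [-0.491 -0.073  0.237] 25.0
0.23 0.235 [0.5082 0.0058 0.1012] [ 0.2 -2.1  5. ] [-0.448 -0.068  0.406] 25.2
0.195 0.201 [0.5083 0.0058 0.1012] [ 0.6 -2.4  5.6] [-0.503 -0.164  0.647] 25.5
```

Run:
```python
from h import *
env.reach([.5081,.006,.1008],down(.165-np.pi/2));s=monitor.sense();print(s['ft_torque'].round(2),s['finger_gap'])
env.release();env.movel([.5081,.006,.16],.1);env.movel([.47,-.007,.25],.25,frame=down(.3-np.pi/2))
w=grab('wrist');np.savez('pics/w9.npz',**w);f=w['frame'];T=grab('top');s=monitor.sense();print(s['clock'])
h=cv2.cvtColor(f,cv2.COLOR_RGB2HSV);H,s,v=[h[:,:,i].astype(int) for i in range(3)]
m=((H>100)&(H<120)&(s>120))
c,a=contour(m,proj(w,[.508,.006,.132],True));print(a,rect(cast(w,c,.132)))
u,v=proj(w,[.52,.006,.09],True).astype(int);print(u,v)
u0,v0=u-65,max(v-60,0)
print(u0,v0);cv2.imwrite('pics/c9.png',cv2.resize(f[v0:v0+100,u0:u0+133,::-1],(798,600),interpolation=cv2.INTER_CUBIC))
```

```text
[-0.3  -0.06  0.82] 0.1267993167257147
27.8333
443 (array([0.50733328, 0.00628088]), [9.808347702026367, 44.16654968261719], np.float32(0.29910043))
261 123
196 63
```

View pics/c9.png

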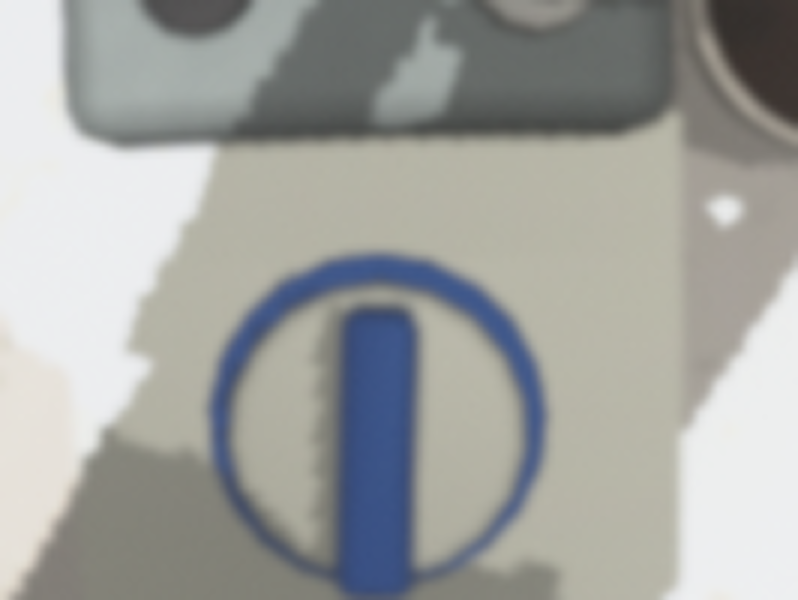

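The crop shows the flange down on the unit and the bar running from (380,310) to (375,590). The box's front edge is (130,145)–(620,132) and the unit's side edge is (682,150)–(680,590). A numeric check of squareness, height and the cap's place follows.

Run:
```python
from h import *
w=dict(np.load('pics/w9.npz'));g=lambda u,v,z:onz(w,196+u/6,63+v/6,z,True)[:2]
e=g(130,145,.085)-g(620,132,.085);print('box edge yaw',np.arctan2(e[1],e[0])-np.pi/2)
e=g(682,150,.07)-g(680,590,.07);print('side yaw',np.arctan2(e[1],e[0]))
th=np.linspace(0,2*np.pi,13)[:-1]
print('flange r at .075',circ(np.array([g(378+168*np.cos(t),422+168*np.sin(t),.075) for t in th])))
T=dict(np.load('pics/top.npz'));c=np.array([np.load('pics/w4.npz')['frame']])
w4=dict(np.load('pics/w4.npz'));v=cv2.cvtColor(w4['frame'],cv2.COLOR_RGB2HSV)[:,:,2]
k,a=contour(v<75,(260,160));print('cap',circ(cast(w4,k,.019)),a)
```

```text
box edge yaw 0.32603659239932536
side yaw 0.320746669350788
flange r at .075 (array([0.50642754, 0.00501945]), np.float64(0.03264588221385788))
cap (array([0.47096538, 0.31052348]), np.float64(0.02873659182808948)) 1612
```

The bar is within 0.025 rad of square, the flange is seated, and the cap is in the tray with the gripper clear.

```bash
python3 -c "
from bench import job
print(job.hand_in())"
```

```text
the job is handed in; nothing more can be done
None
```

The job is handed in at about 28 s on the robot's clock: the dust cap lies flat in the tray, and the new cartridge is seated, turned clockwise to its stop (bar within about 0.025 rad of square) and released; its foot dropped into the slots on the first press, so it needed no searching turn.

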